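# Seat an embossing roller in its sprung V cradle and hold it down

## Robot

A 7-joint arm with a two-finger parallel gripper is mounted at the origin on the work surface. World frame = base frame: x ahead of the robot, y to its left, z up, the work surface at z = 0. Lengths are in mm, angles in rad, forces in N, time in s.
With the tool pointing down it reaches from about 400 to 875 mm from the base axis. Payload 4.4 kg.
Tool frame: the origin (TCP) lies midway between the tips of the shut fingers; the grasp point (between the pads) lies ctrl.grip_depth behind it (ctrl.grip_depth is the distance from the TCP to the grasp point, in mm); z points along the fingers, y is the line along which they close (so a half turn about z gives the same grasp; the last joint's range is limited). The gripper opens to 85 mm and grips with 20 to 120 N. Pads are 22 mm wide; open, the fingers measure 114 mm over their backs; the gripper's body (76 mm by 85 mm) begins 54 mm behind the grasp point. The pads swing forward as they close: fully open they stand 13 mm farther back than shut.
Start: joints at [-1.183, 0.628, 0.038, 1.517, -0.027, 0.996, -0.02], TCP at [284.929, 584.237, 231.313] pointing down, gripper open.
Joint ranges: [-3.06, 3.06], [-0.37, 2.12], [-1.25, 1.32], [0.18, 2.47], [-1.1, 4.24], [0.23, 1.98], [-2.94, 2.94]. Speed limits (rad/s): [2.57, 2.57, 3.14, 3.14, 3.14, 3.14, 3.14].

## Interface

Orientations are given as [roll, pitch, yaw] about the fixed x, y, z axes, in that order (R = Rz(yaw) Ry(pitch) Rx(roll)).
In Python, from cell import ctrl gives the robot as it stands.
- The arm moves only by the tool carry_out, never from a script. Its argument "deltas" is one flat list of numbers, 7 for each row, row after row: the turn, a rotation vector about the tool's x, y, z in degrees, then the shift along the tool's x, y, z in m, then the closure, from -1 (fully open) to 1 (shut). In form: [wx, wy, wz, dx, dy, dz, claw, wx, wy, wz, dx, dy, dz, claw, ...]. A call has 1 to 12 rows; each row shifts and turns the commanded pose from where the row before left it, along the tool's axes as they then stand; what a row does not reach is not made up. A row lasts 1/8 s, in which the tool goes at most 62.5 mm and 10.7 degrees, less where a joint would pass 70% of its speed; a pose out of reach is approached as far as the arm can. A call with a gripper value outside its range is refused whole. The fingers move at their own pace and stop on an object; the grip force is fixed at half the most. Time passes only in rows, so rows that do not move let the fingers close. It gives the time, the measured TCP pose, the force, the opening and the grip force at its end, in the units of the state.
- ctrl.read_state(): the state, without advancing time (a new reading comes with each control period).
- ctrl.get_image(name): name is "scene" or "top"; returns the picture (480x640x3 uint8, red, green, blue); there is no depth.
- ctrl.calibration(name): a dict with "mtx" (3x3 intrinsics, pixels), "distortion" ([k1, k2, p1, p2, k3] as OpenCV has them; the pictures are not rectified), "R" (3x3) and "t" (3): a world point X has camera coordinates R X + t. Camera axes: x right, y down, z forward; pixel columns grow to the right and rows downward; lengths in mm; the calibration is good to about 2 mm. A picture is of the moment at which its call begins. calibration takes no time and is no camera call.
- ctrl.finish_job(): hands the job in; it is judged then, once.
The state is a dict: "clock": time; "qpos": joint angles; "qd": joint speeds; "tau": joint torques, N m; "eef_pos": TCP position; "tool_rot": TCP orientation; "force": force on the tool from outside, world axes, zero at the start; "torque": the same for the moment, N m; "width": finger opening in mm; "gripper_force": force on a finger pad.
Only numpy, scipy, OpenCV 4.12 (cv2) and the standard library are available. Lean on these libraries where they do the work, as an engineer would, in place of code of your own. Each camera call takes 0.05 s, during which the arm holds its last target. There are 200 camera calls.

## Task

On the bag maker's bench, turn the black knob of the grey roller fixture clockwise until it clicks over and its red keeper arm stays swung clear of the cradle. Then take the brass embossing roller from its wooden rest, lay it lengthwise in the fixture's steel V, centred end to end and touching both sides of the V, and press it down until the sprung cradle has sunk most of its travel. Finish while still holding the roller pressed down like that, bearing firmly on both sides of the V; leave the blue roller, the glue jar and the hammer where they are.

Things in the scene. Friction and masses are not known exactly. Their poses are not given: they have to be found in the camera images.
- keeper (a joint): turn (rad) of the black knob with its red keeper arm about a vertical axis, clockwise from above. Starts near 0 (arm lying over the V). A spring detent resists with up to about 0.15 N m as far as half way (0.62), then snaps it on to its end stop at 1.25 rad, where it stays. One grasp is enough for the turn
- keeper_grip (a point): point on the knob's axis at grip height, 118 mm above the bench, 105 mm from the V's middle along the V's -y. The knob is a bar 14 mm wide (this point's x), 44 mm long (y), its top 15 mm above this point; the point turns with it. The arm below the bar is fixed to it (see keeper_tip), its top 23 mm below this point. At joint value 0 the point's y runs along the V
- keeper_tip (a point): tip of the red keeper arm, 14 mm wide and 7 mm thick, 87 mm from the knob's axis along keeper_grip's +y, 91.5 mm above the bench. At 0 it is over the V, 18 mm short of its middle, barely above where the roller lies; past the click the arm points across, clear of the V
- cradle (a joint): how far (m) the aluminium cradle with the V has sunk: 0 raised, 0.010 at its bottom stop. Springs of 1 N/mm: beyond the roller's own weight about 3 to 6 N of push starts it down and about 13 to 16 N brings it to the bottom; it rises again when not pressed. It cannot move sideways
- cradle_v (a point): where the middle of the roller's axis lies when seated; 67.6 mm above the bench while the cradle is raised, sinking with it. y runs along the V, x across, z up. The 90 degree V is symmetric, its floor line 22.6 mm below this point. Between the flanks 60 mm along y (30 each way) are free for fingers; nothing there is higher than 33 mm below this point
- flank_near: the V's -x side (nearer the robot): two steel flanks, each 20 mm long, centred 40 mm either side of the middle along y, their tops 19.8 mm across from the middle and 2.8 mm below cradle_v. Origin 41.6 mm below point cradle_v, same axes
- flank_far: the V's +x side (farther from the robot), the mirror image of flank_near; the same origin and axes
- brass_roller: the brass roller to be seated: a smooth cylinder 32 mm in diameter, 120 mm long, 0.3 to 0.5 kg, either way round. Origin at its centre, x along its axis. Starts level in a low wooden rest, axis 44.6 mm above the bench. The rest carries it 30 to 50 mm either side of its middle; between, nothing is higher than 10 mm, so it can be gripped across its middle from above
- blue_roller: bystander: a blue plastic roller of the same size in a like wooden rest; origin at its centre, x along its axis. The two rests may change sides
- glue_jar: bystander: an amber jar with black cap, 64 mm across, 85 mm high, standing on the bench beyond the fixture; origin at its underside
- hammer: bystander: a hammer lying on the bench beyond the fixture; origin at its middle, at bench height
Mind the look-alikes: they are no part of the job. There is more than one size of the brass_roller; the one meant has the size given above.

How it is judged (in metres and radians):
On the way, in this order (a step that is already met when the one before it is completed fails the run):
1. the keeper is turned past its click, more than 1.1 rad, the roller not yet in the V (value of joint keeper above 1.1 rad and distance between brass_roller and cradle_v above 0.06 m), for 0.2 s.
2. the brass roller lies in the V (within 3 mm across, 4 mm in height, 10 mm along, 0.06 rad), touching both flanks (x of brass_roller in the frame of cradle_v between -0.003 and 0.003 m and y of brass_roller in the frame of cradle_v between -0.01 and 0.01 m and z of brass_roller in the frame of cradle_v between -0.004 and 0.004 m and angle between the x axis of brass_roller and the y axis of cradle_v, either way round below 0.06 rad and contact force between brass_roller and flank_near above 0.3 N and contact force between brass_roller and flank_far above 0.3 N), for 0.1 s.
At the end, for the whole second after the job is handed in: Fingers hold the brass roller (over 3 N) in the V: within 3 mm across, 4 mm in height, 10 mm along and 0.06 rad; over 3 N on each of the near and far flanks; cradle sunk over 6 of its 10 mm; all at rest; keeper still past its click (over 1.1 rad) (x of brass_roller in the frame of cradle_v between -0.003 and 0.003 m and y of brass_roller in the frame of cradle_v between -0.01 and 0.01 m and z of brass_roller in the frame of cradle_v between -0.004 and 0.004 m and angle between the x axis of brass_roller and the y axis of cradle_v, either way round below 0.06 rad and contact force between brass_roller and flank_near above 3 N and contact force between brass_roller and flank_far above 3 N and value of joint cradle above 0.006 m and value of joint keeper above 1.1 rad and contact force between the fingers and brass_roller above 3 N and linear speed of brass_roller below 0.02 m/s); the arm keeps its last pose, push and grip.
It fails at once if the blue roller is moved by more than 20 mm (distance of blue_roller from where it was at the start of the episode above 0.02 m).
It fails at once if the glue jar is moved by more than 20 mm (distance of glue_jar from where it was at the start of the episode above 0.02 m).
It fails at once if the hammer is moved by more than 20 mm (distance of hammer from where it was at the start of the episode above 0.02 m).
It also fails if it takes over 64 s, if anything falls off the work surface, if the arm or the gripper's body presses on something with over 40 N, if the wrist force passes 120 N, or if a joint passes its speed limit or range.

## Working session

There is one attempt and no reset: what is moved stays moved. The work goes in short steps, Python scripts to look and compute and a tool call to move; the robot and the scene stay as the last step left them, time stands still between calls to the robot, and variables do not carry over. Pictures are saved under pics/ and viewed, at most 10 in all, crops included, and the job is handed in when it is done.

Besides the shell and the picture viewer there is one more tool, called after "Emit:" by a JSON object that holds its "api" and its "payload". carry_out: Moves the arm, as the interface text tells. Its arguments: {"type":"object","properties":{"deltas":{"type":"array"}},"required":["deltas"]}

```bash
mkdir -p pics
python3 - <<'E'
from cell import ctrl
import cv2
s=ctrl.read_state()
print({k:s[k] for k in s}, ctrl.grip_depth)
for n in("scene","top"):
    cv2.imwrite(f"pics/{n}0.png",ctrl.get_image(n)[:,:,::-1]); print(ctrl.calibration(n))
E
```

```text
{'clock': 0.0, 'qpos': array([-1.18281119,  0.62933665,  0.03845491,  1.51840714, -0.0270334 ,
        0.99631129, -0.02001034]), 'qd': array([ 3.76980410e-04,  1.24454969e-03,  4.50022266e-04,  9.28575738e-04,
        2.52772557e-04, -8.90826813e-05,  1.56903043e-03]), 'tau': array([ 1.52131938e-04, -5.63398933e+01,  1.22608982e+00, -1.93442023e+01,
        1.09244479e-02,  1.05019144e-02,  1.67052224e-05]), 'eef_pos': array([284.62868032, 583.6445419 , 230.38295988]), 'tool_rot': array([-3.13964836e+00,  5.77742618e-06,  2.68776763e+00]), 'force': array([ 0.39055816, -0.16661549, -0.34441873]), 'torque': array([ 0.00560259,  0.02066115, -0.03244476]), 'gripper_force': 0.0, 'width': 85.3848109961238} 18.700000000000003
{'mtx': array([[478.37256826,   0.        , 318.15899474],
       [  0.        , 478.37256826, 245.75149663],
       [  0.        ,   0.        ,   1.        ]]), 'distortion': array([-0.11414127,  0.        ,  0.        ,  0.        ,  0.        ]), 'R': array([[ 0.81264719,  0.58236311, -0.02139519],
       [ 0.37112838, -0.54549164, -0.75146697],
       [-0.44929754,  0.60273715, -0.65942372]]), 't': array([-521.38075538, -144.66034332, 1306.78758295])}
{'mtx': array([[614.28610137,   0.        , 320.11081336],
       [  0.        , 614.28610137, 241.10718903],
       [  0.        ,   0.        ,   1.        ]]), 'distortion': array([0.01130725, 0.        , 0.        , 0.        , 0.        ]), 'R': array([[ 0.00727954, -0.99996931, -0.0028969 ],
       [-0.99527482, -0.0069648 , -0.09684796],
       [ 0.09682482,  0.00358822, -0.99529497]]), 't': array([  33.46086366,  623.05129554, 1311.55341407])}
```

View pics/scene0.png

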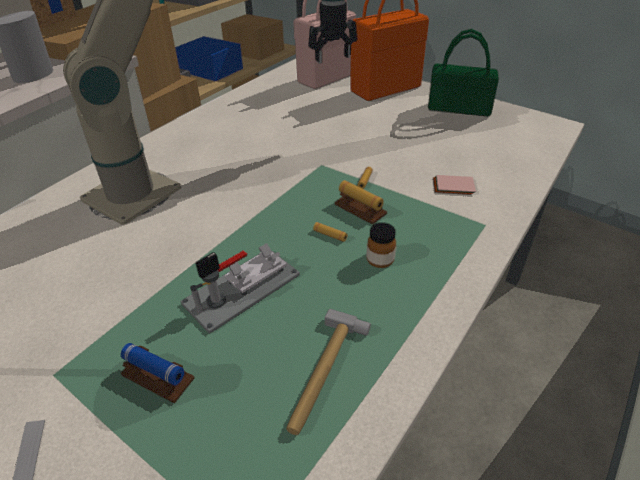

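View pics/top0.png

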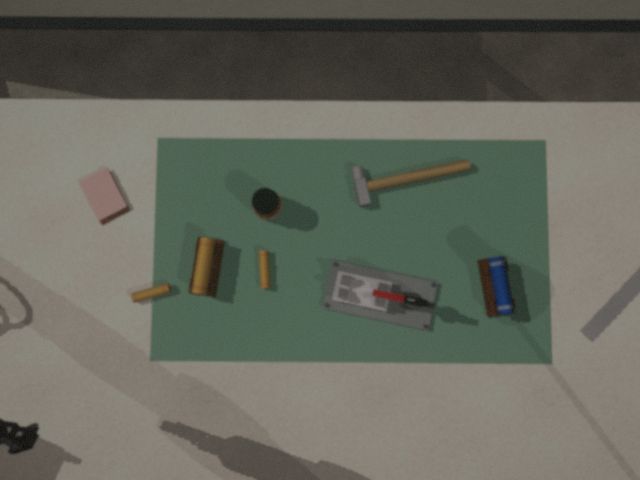

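The scene view shows the big brass roller in its rest at (360,197), the fixture at (240,285) and the blue roller at (152,365). In the top view the roller is at (208,266), the fixture at (382,295) and the small brass look-alikes at (264,270) and (151,293). I'll enlarge these.

Run:
```python
import cv2,numpy as np
t=cv2.imread("pics/top0.png");s=cv2.imread("pics/scene0.png")
def crop(im,x,y,w,h,k):
    c=cv2.resize(im[y:y+h,x:x+w],None,fx=k,fy=k,interpolation=cv2.INTER_CUBIC)
    c=cv2.convertScaleAbs(c,alpha=1.5,beta=10)
    for i in range(0,w,10):
        cv2.line(c,(i*k,0),(i*k,6 if i%50 else 14),(255,255,255),1)
        if i%20==0: cv2.putText(c,str(x+i),(i*k,24),0,.35,(255,255,255),1)
    for j in range(0,h,10):
        cv2.line(c,(0,j*k),(6,j*k),(255,255,255),1)
        if j%20==0: cv2.putText(c,str(y+j),(8,j*k+4),0,.35,(255,255,255),1)
    return c
cv2.imwrite("pics/fix.png",np.vstack([crop(t,315,255,130,76,6)[:300*2-0][:,:780], ]))
cv2.imwrite("pics/fixs.png",crop(s,175,238,130,96,6))
a=crop(t,180,225,60,80,6); b=crop(s,325,165,66,80,6)
cv2.imwrite("pics/rol.png",np.hstack([a,b]))
```

```text
(no output)
```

View pics/fix.png

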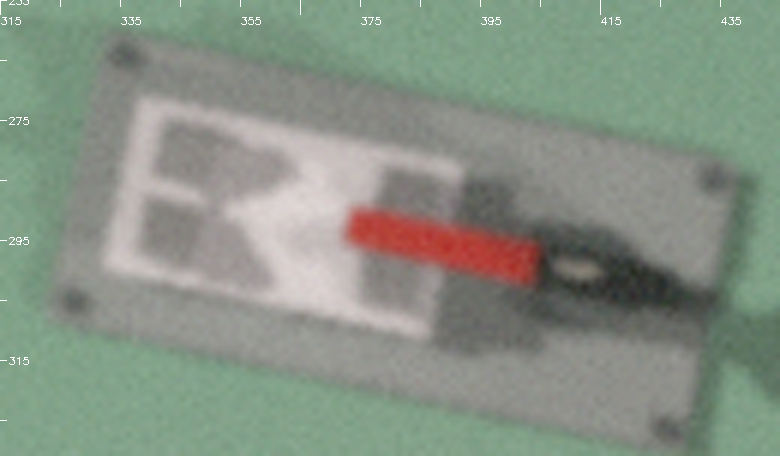

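View pics/fixs.png

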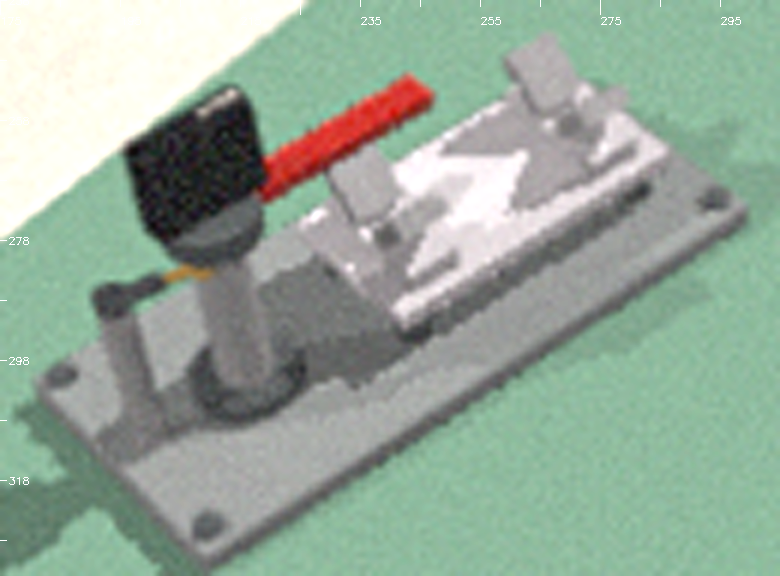

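View pics/rol.png

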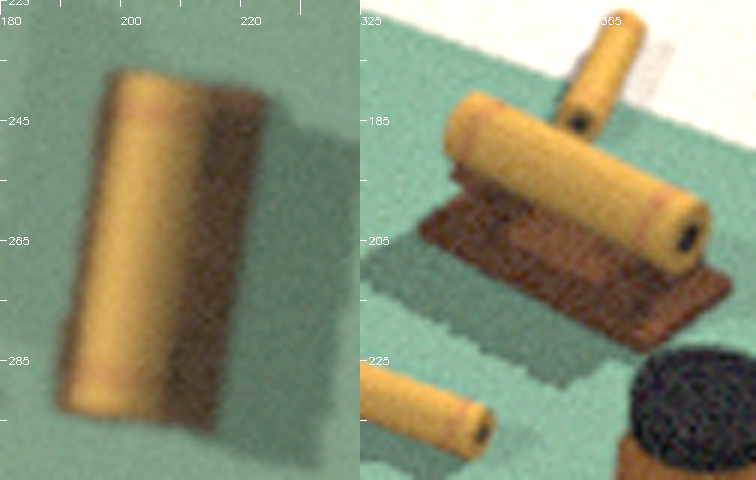

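The top crop shows the keeper tip at (350,224), the fixture screws, the cradle plate and the knob. The scene crop shows the same fixture obliquely, and the roller's end hole is at crop (688,240). I'll triangulate these.

```bash
cat > h.py <<'E'
import numpy as np,cv2
from cell import ctrl
C={n:ctrl.calibration(n) for n in("scene","top")}
def proj(n,P):
    c=C[n]; return cv2.projectPoints(np.float64(P).reshape(-1,3),cv2.Rodrigues(c["R"])[0],c["t"],c["mtx"],c["distortion"])[0][:,0]
def tri(a,b):
    u=[cv2.undistortPoints(np.float64([[p]]),C[n]["mtx"],C[n]["distortion"])[0,0] for n,p in(("top",a),("scene",b))]
    X=cv2.triangulatePoints(*[np.c_[C[n]["R"],C[n]["t"]] for n in("top","scene")],u[0],u[1])[:,0]
    return X[:3]/X[3]
def atz(n,p,z):
    c=C[n];u=cv2.undistortPoints(np.float64([[p]]),c["mtx"],c["distortion"])[0,0]
    d=c["R"].T@[u[0],u[1],1];o=-c["R"].T@c["t"];return o+d*(z-o[2])/d[2]
E
python3 - <<'E'
from h import *
np.set_printoptions(precision=1,suppress=True)
T=lambda x,y:(315+x/6,255+y/6); S=lambda x,y:(175+x/6,238+y/6)
for k,a,b in [("scr-y+x",(715,178),(208,525)),("scr-y-x",(668,430),(60,376)),("scr+y+x",(124,54),(713,197)),("tip",(350,224),(421,88)),
 ("platecorner-y+x",(465,162),(402,325)),("plate-y-x",(428,340),(302,222)),("plate+y+x",(148,97),(668,150))]:
    print(k,tri(T(*a),S(*b)))
print("scr+y-x@~12",atz("top",T(75,301),12))
R=lambda x,y:(180+x/6,225+y/6); Q=lambda x,y:(325+(x-360)/6,165+y/6)
print("rol+x",tri(R(158,80),Q(688,240)),"rol-x",tri(R(110,414),Q(462,128)))
for k,p in (("+x",(158,80)),("-x",(110,414))): print(k,atz("top",R(*p),44.6))
E
```

```text
scr-y+x [ 530.7 -212.1   15.1]
scr-y-x [ 439.3 -194.2   13.5]
scr+y+x [574.    3.5  15.7]
tip [511.8 -72.2  93.9]
platecorner-y+x [ 535.3 -119.    31.9]
plate-y-x [ 472.3 -104.2   33.6]
plate+y+x [558.5  -3.6  36.3]
scr+y-x@~12 [483.6  20.8  12. ]
rol+x [625.4 283.8  43.2] rol-x [505.4 297.8  44.7]
+x [625.7 283.9  44.6]
-x [505.7 298.   44.6]
```

Heights agree with the text: tip 93.9, roller axis about 44, length 121. The fixture centre is about (515.4,-54.2), V yaw -11.4°. I'll check the model by projecting it, then start moving.

```bash
cat >> h.py <<'E'
from scipy.spatial.transform import Rotation as Ro
a=np.radians(-11.4); FC=np.array([515.4,-54.2]); FX=np.array([np.cos(a),np.sin(a)]); FY=np.array([-np.sin(a),np.cos(a)])
def fx(x,y,z): return np.r_[FC+x*FX+y*FY,z]
def go(x,y,z,yaw):
    s=ctrl.read_state(); R=Ro.from_euler("xyz",s["tool_rot"])
    d=R.inv().apply(np.array([x,y,z])-s["eef_pos"])
    T=Ro.from_euler("xyz",[np.pi,0,np.radians(yaw)])
    print("turn deg",np.degrees((R.inv()*T).as_rotvec()).round(2),"shift mm now",d.round(1),"after turn",T.inv().apply(np.array([x,y,z])-s["eef_pos"]).round(1),"F",s["force"].round(1),"t",s["clock"].round(2),"w",s["width"].round(1))
E
python3 - <<'E'
from h import *
np.set_printoptions(precision=0,suppress=True)
S=lambda P:(proj("scene",P)-[175,238])*6
T=lambda P:(proj("top",P)-[315,255])*6
print("knob top corners scene",S([fx(i,-105+j,133) for i in(-7,7) for j in(-22,22)]))
print("knob top corners top",T([fx(i,-105+j,133) for i in(-7,7) for j in(-22,22)]))
print("near flank tops",S([fx(-19.8,y,64.8) for y in(-50,-30,30,50)]))
print("tip corners top",T([fx(i,-18,95) for i in(-7,7)]),"scene",S([fx(i,-18,95) for i in(-7,7)]))
print(fx(0,-105,101)); go(*fx(0,-105,200),78.6)
E
```

```text
knob top corners scene [[113. 147.]
 [229.  81.]
 [136. 169.]
 [253. 103.]]
knob top corners top [[674. 309.]
 [544. 281.]
 [682. 267.]
 [552. 240.]]
near flank tops [[321. 166.]
 [368. 138.]
 [504.  59.]
 [548.  33.]]
tip corners top [[343. 242.]
 [351. 202.]] scene [[407.  75.]
 [431.  95.]]
[ 495. -157.  101.]Traceback (most recent call last):
  File "<stdin>", line 9, in <module>
  File "h.py", line 20, in go
    print("turn deg",np.degrees((R.inv()*T).as_rotvec()).round(2),"shift mm now",d.round(1),"after turn",T.inv().apply(np.array([x,y,z])-s["eef_pos"]).round(1),"F",s["force"].round(1),"t",s["clock"].round(2),"w",s["width"].round(1))
                                                                                                                                                                                            ^^^^^^^^^^^^^^^^
AttributeError: 'float' object has no attribute 'round'
```

Emit:
{"api": "carry_out", "payload": {"deltas": [0, 0, 9.4, 0, 0, 0, -1, 0, 0, 9.4, 0, 0, 0, -1, 0, 0, 9.4, 0, 0, 0, -1, 0, 0, 9.4, 0, 0, 0, -1, 0, 0, 9.4, 0, 0, 0, -1, 0, 0, 9.4, 0, 0, 0, -1, 0, 0, 9.4, 0, 0, 0, -1, 0, 0, 9.4, 0, 0, 0, -1, 0, 0, 0, -0.049, 0.025, 0, -1, 0, 0, 0, -0.049, 0.025, 0, -1, 0, 0, 0, -0.049, 0.025, 0, -1, 0, 0, 0, -0.049, 0.025, 0, -1]}}

```text
clock: 1.6
eef_pos: [345.1, 370.7, 231.1]
tool_rot: [3.142, 0.0, 1.376]
force: [0.5, -0.2, 1.3]
width: 85.3
gripper_force: 0.0
```

```bash
python3 -c "
from h import *
go(*fx(0,-105,200),78.6)"
```

```text
Traceback (most recent call last):
  File "h.py", line 20, in go
    print("turn deg",np.degrees((R.inv()*T).as_rotvec()).round(2),"shift mm now",d.round(1),"after turn",T.inv().apply(np.array([x,y,z])-s["eef_pos"]).round(1),"F",s["force"].round(1),"t",s["clock"].round(2),"w",s["width"].round(1))
                                                                                                                                                                                            ^^^^^^^^^^^^^^^^
AttributeError: 'float' object has no attribute 'round'
```

```bash
sed -i 's/s\["clock"\].round(2)/round(s["clock"],2)/; s/s\["width"\].round(1)/round(s["width"],1)/' h.py; python3 -c "
from h import *
go(*fx(0,-105,200),78.6)"
```

```text
turn deg [0.   0.02 0.22] shift mm now [-488.8  249.1   31.3] after turn [-487.8  250.9   31.1] F [ 0.5 -0.2  1.3] t 1.6 w 85.3
```

Emit:
{"api": "carry_out", "payload": {"deltas": [0, 0, 0.2, -0.049, 0.025, 0, -1, 0, 0, 0, -0.049, 0.025, 0, -1, 0, 0, 0, -0.049, 0.025, 0, -1, 0, 0, 0, -0.049, 0.025, 0, -1, 0, 0, 0, -0.049, 0.025, 0, -1, 0, 0, 0, -0.049, 0.025, 0, -1, 0, 0, 0, -0.049, 0.025, 0, -1, 0, 0, 0, -0.049, 0.025, 0, -1, 0, 0, 0, -0.049, 0.025, 0, -1, 0, 0, 0, -0.047, 0.025, 0.01, -1, 0, 0, 0, 0, 0, 0.02, -1, 0, 0, 0, 0, 0, 0, -1]}}

```text
clock: 3.1
eef_pos: [492.3, -155.1, 199.8]
tool_rot: [-3.137, -0.0, 1.371]
force: [0.2, 0.1, 0.0]
width: 85.8
gripper_force: 0.0
```

```bash
python3 -c "
from h import *
go(*fx(0,-105,101),78.6)
"
```

```text
turn deg [-0.24 -0.02 -0.07] shift mm now [-1.6  3.1 98.8] after turn [-1.5  2.7 98.8] F [0.2 0.1 0. ] t 3.1 w 85.8
```

Emit:
{"api": "carry_out", "payload": {"deltas": [0, 0, 0, -0.0015, 0.0027, 0.015, -1, 0, 0, 0, 0, 0, 0.02, -1, 0, 0, 0, 0, 0, 0.02, -1, 0, 0, 0, 0, 0, 0.02, -1, 0, 0, 0, 0, 0, 0.015, -1, 0, 0, 0, 0, 0, 0.009, -1, 0, 0, 0, 0, 0, 0, -1, 0, 0, 0, 0, 0, 0, -1]}}

```text
clock: 4.1
eef_pos: [496.5, -157.4, 102.8]
tool_rot: [3.141, 0.0, 1.372]
force: [-0.4, 0.1, 0.2]
width: 85.5
gripper_force: 0.0
```

```bash
python3 -c "
from h import *
go(*fx(0,-105,101),78.6)
"
```

```text
turn deg [ 0.06  0.01 -0.  ] shift mm now [-0.1 -1.9  1.8] after turn [-0.1 -1.9  1.8] F [-0.4  0.1  0.2] t 4.1 w 85.5
```

Emit:
{"api": "carry_out", "payload": {"deltas": [0, 0, 0, 0, -0.001, 0, 1, 0, 0, 0, 0, 0, 0, 1, 0, 0, 0, 0, 0, 0, 1, 0, 0, 0, 0, 0, 0, 1, 0, 0, 0, 0, 0, 0, 1, 0, 0, 0, 0, 0, 0, 1, 0, 0, 0, 0, 0, 0, 1, 0, 0, 0, 0, 0, 0, 1]}}

```text
clock: 5.1
eef_pos: [494.8, -156.9, 102.5]
tool_rot: [-3.141, -0.0, 1.371]
force: [-1.8, 1.5, 5.9]
width: 13.0
gripper_force: 59.0
```

```bash
python3 -c "
from h import *
go(*fx(0,-105,101),78.6)
s=ctrl.read_state();print(s['torque'],s['gripper_force'],[FX@s['force'][:2],FY@s['force'][:2]])
"
```

```text
turn deg [-0.03 -0.02 -0.02] shift mm now [-0.2 -0.1  1.5] after turn [-0.2 -0.1  1.5] F [-1.8  1.5  5.9] t 5.1 w 13.0
[ 0.14328414  0.39555571 -0.12968063] 58.99316668510437 [np.float64(-2.0846744687184677), np.float64(1.088087518944307)]
```

Emit:
{"api": "carry_out", "payload": {"deltas": [0, 0, 6, 0, 0, 0, 1, 0, 0, 6, 0, 0, 0, 1, 0, 0, 6, 0, 0, 0, 1, 0, 0, 6, 0, 0, 0, 1, 0, 0, 6, 0, 0, 0, 1, 0, 0, 6, 0, 0, 0, 1, 0, 0, 6, 0, 0, 0, 1, 0, 0, 6, 0, 0, 0, 1, 0, 0, 6, 0, 0, 0, 1, 0, 0, 6, 0, 0, 0, 1, 0, 0, 6, 0, 0, 0, 1, 0, 0, 5, 0, 0, 0, 1]}}

```text
clock: 6.6
eef_pos: [494.0, -156.2, 102.5]
tool_rot: [-3.139, 0.001, 0.13]
force: [-4.6, 3.2, 8.6]
width: 13.3
gripper_force: 59.5
```

```bash
python3 -c "
from h import *
go(*fx(0,-105,101),78.6-71.6)
s=ctrl.read_state();print(s['torque'],s['gripper_force'])
"
```

```text
turn deg [-0.12  0.08  0.43] shift mm now [0.5 1.  1.5] after turn [0.5 1.  1.5] F [-4.6  3.2  8.6] t 6.6 w 13.3
[ 0.36667631  0.73378327 -0.08105508] 59.517300724983215
```

Emit:
{"api": "carry_out", "payload": {"deltas": [0, 0, 2, 0, 0, 0, 1, 0, 0, 0, 0, 0, 0, 1, 0, 0, 0, 0, 0, 0, -1, 0, 0, 0, 0, 0, 0, -1, 0, 0, 0, 0, 0, 0, -1, 0, 0, 0, 0, 0, 0, -1, 0, 0, 0, 0, 0, 0, -1, 0, 0, 0, 0, 0, -0.02, -1, 0, 0, 0, 0, 0, -0.04, -1, 0, 0, 0, 0, 0, -0.04, -1, 0, 0, 0, 0, 0, 0, -1]}}

```text
clock: 7.98
eef_pos: [496.8, -158.0, 204.8]
tool_rot: [3.139, -0.005, 0.098]
force: [0.5, -0.3, -0.5]
width: 85.2
gripper_force: 0.0
```

```bash
python3 -c "
from h import *
go(565.6,290.9,202,-6.7)
"
```

```text
turn deg [ 0.09 -0.31 12.3 ] shift mm now [ 112.3 -440.1    2.5] after turn [  16.  -453.9    2.8] F [ 0.5 -0.3 -0.5] t 7.97 w 85.2
```

Emit:
{"api": "carry_out", "payload": {"deltas": [0, 0, 6.1, 0, 0, 0, -1, 0, 0, 6.1, 0, 0, 0, -1, 0, 0, 0, 0.0016, -0.0454, 0, -1, 0, 0, 0, 0.0016, -0.0454, 0, -1, 0, 0, 0, 0.0016, -0.0454, 0, -1, 0, 0, 0, 0.0016, -0.0454, 0, -1, 0, 0, 0, 0.0016, -0.0454, 0, -1, 0, 0, 0, 0.0016, -0.0454, 0, -1, 0, 0, 0, 0.0016, -0.0454, 0, -1, 0, 0, 0, 0.0016, -0.0454, 0, -1, 0, 0, 0, 0.0016, -0.0454, 0, -1, 0, 0, 0, 0.0016, -0.0454, 0, -1]}}

```text
clock: 9.48
eef_pos: [562.6, 293.7, 200.9]
tool_rot: [3.141, 0.002, -0.115]
force: [-0.2, 0.8, 0.7]
width: 85.4
gripper_force: 0.0
```

Emit:
{"api": "carry_out", "payload": {"deltas": [0, 0, 0, 0, 0, 0, -1, 0, 0, 0, 0, 0, 0, -1]}}

```text
clock: 9.72
eef_pos: [562.7, 291.1, 201.3]
tool_rot: [3.14, 0.001, -0.116]
force: [0.2, -0.7, 0.7]
width: 85.0
gripper_force: 0.0
```

```bash
python3 -c "
from h import *
go(565.6,290.9,24,-6.7)
im=ctrl.get_image('scene')[:,:,::-1]
cv2.imwrite('pics/k.png',cv2.convertScaleAbs(cv2.resize(im[140:340,175:415],None,fx=3,fy=3),alpha=1.4))
"
```

```text
turn deg [0.1  0.07 0.06] shift mm now [  3.1  -0.5 177.3] after turn [  2.9  -0.2 177.3] F [ 0.2 -0.7  0.7] t 9.72 w 85.0
```

View pics/k.png

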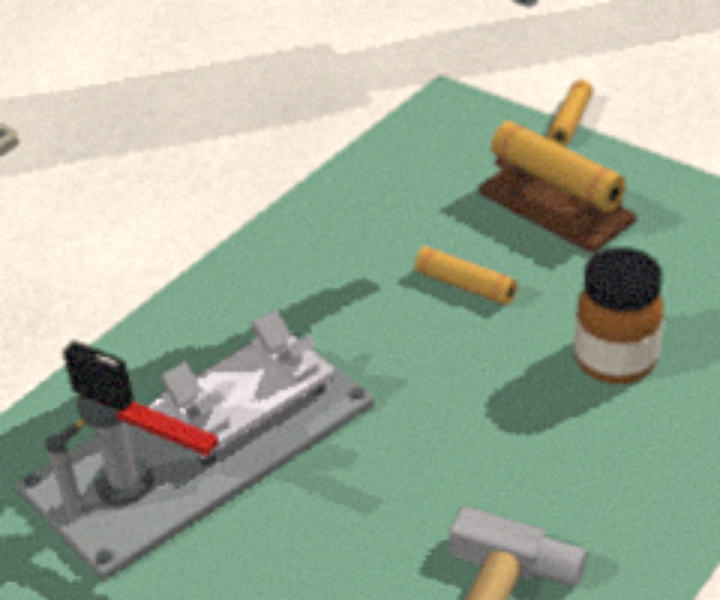

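The keeper has clicked over: the red arm lies across the fixture, tip at crop (213,442), clear of the V. The roller is still in its rest at (557,165). Descending to the roller.

Emit:
{"api": "carry_out", "payload": {"deltas": [0, 0, 0, 0.0025, 0, 0.03, -1, 0, 0, 0, 0, 0, 0.03, -1, 0, 0, 0, 0, 0, 0.03, -1, 0, 0, 0, 0, 0, 0.03, -1, 0, 0, 0, 0, 0, 0.025, -1, 0, 0, 0, 0, 0, 0.017, -1, 0, 0, 0, 0, 0, 0.01, -1, 0, 0, 0, 0, 0, 0.005, -1, 0, 0, 0, 0, 0, 0, -1, 0, 0, 0, 0, 0, 0, -1]}}

```text
clock: 11.02
eef_pos: [566.2, 292.0, 26.0]
tool_rot: [-3.141, -0.001, -0.115]
force: [-0.2, 0.3, -0.0]
width: 85.9
gripper_force: 0.0
```

```bash
python3 -c "
from h import *
go(565.6,290.9,24,-6.7)
"
```

```text
turn deg [-0.03 -0.06  0.1 ] shift mm now [-0.4  1.2  2. ] after turn [-0.4  1.2  2. ] F [-0.2  0.3 -0. ] t 11.03 w 85.9
```

Emit:
{"api": "carry_out", "payload": {"deltas": [0, 0, 0, 0, 0, 0.002, 1, 0, 0, 0, 0, 0, 0, 1, 0, 0, 0, 0, 0, 0, 1, 0, 0, 0, 0, 0, 0, 1, 0, 0, 0, 0, 0, 0, 1, 0, 0, 0, 0, 0, 0, 1, 0, 0, 0, 0, 0, 0, 1, 0, 0, 0, 0, 0, 0, 1]}}

```text
clock: 12.02
eef_pos: [565.5, 289.8, 23.8]
tool_rot: [3.139, 0.0, -0.117]
force: [-2.3, -4.2, 5.6]
width: 30.3
gripper_force: 59.2
```

```bash
python3 -c "
from h import *
go(565.6,290.9,24,-6.7)
s=ctrl.read_state();print(s['torque'],s['gripper_force'])
"
```

```text
turn deg [0.13 0.01 0.01] shift mm now [-0.1 -1.1 -0.2] after turn [-0.1 -1.1 -0.2] F [-2.3 -4.2  5.6] t 12.03 w 30.3
[-1.0620904   0.5399375  -0.20350524] 59.15023863315582
```

Emit:
{"api": "carry_out", "payload": {"deltas": [0, 0, 0, 0, 0, -0.01, 1, 0, 0, 0, 0, 0, -0.02, 1, 0, 0, 0, 0, 0, -0.03, 1, 0, 0, 0, 0, 0, -0.03, 1, 0, 0, 0, 0, 0, -0.03, 1, 0, 0, 0, 0, 0, -0.02, 1, 0, 0, 0, 0, 0, -0.01, 1, 0, 0, 0, 0, 0, 0, 1]}}

```text
clock: 13.02
eef_pos: [565.7, 292.1, 173.6]
tool_rot: [-3.141, -0.0, -0.115]
force: [-0.1, 0.3, -5.3]
width: 30.4
gripper_force: 59.7
```

Emit:
{"api": "carry_out", "payload": {"deltas": [0, 0, -7.1, 0, 0, 0, 1, 0, 0, -7.1, 0, 0, 0, 1, 0, 0, -7.1, 0, 0, 0, 1, 0, 0, -7.1, 0, 0, 0, 1, 0, 0, -7.1, 0, 0, 0, 1, 0, 0, -7.1, 0, 0, 0, 1, 0, 0, -7.1, 0, 0, 0, 1, 0, 0, -7.1, 0, 0, 0, 1, 0, 0, -7.1, 0, 0, 0, 1, 0, 0, -7.1, 0, 0, 0, 1, 0, 0, -7.1, 0, 0, 0, 1, 0, 0, -7.1, 0, 0, 0, 1]}}

```text
clock: 14.52
eef_pos: [564.7, 291.4, 171.7]
tool_rot: [-3.139, 0.002, 1.376]
force: [-0.3, 0.7, -5.1]
width: 30.4
gripper_force: 59.8
```

```bash
python3 -c "
from h import *
go(*fx(0,0,170),78.6)
s=ctrl.read_state();print(s['gripper_force'])
"
```

```text
turn deg [-0.13  0.11  0.21] shift mm now [-348.6   18.7    2.3] after turn [-348.5   20.     1.7] F [-0.3  0.7 -5.1] t 14.53 w 30.4
59.82580304145813
```

Emit:
{"api": "carry_out", "payload": {"deltas": [0, 0, 0.2, -0.0349, 0.002, 0, 1, 0, 0, 0, -0.0349, 0.002, 0, 1, 0, 0, 0, -0.0349, 0.002, 0, 1, 0, 0, 0, -0.0349, 0.002, 0, 1, 0, 0, 0, -0.0349, 0.002, 0, 1, 0, 0, 0, -0.0349, 0.002, 0, 1, 0, 0, 0, -0.0349, 0.002, 0, 1, 0, 0, 0, -0.0349, 0.002, 0, 1, 0, 0, 0, -0.0349, 0.002, 0, 1, 0, 0, 0, -0.0349, 0.002, 0, 1, 0, 0, 0, 0, 0, 0, 1, 0, 0, 0, 0, 0, 0, 1]}}

```text
clock: 16.02
eef_pos: [514.7, -53.5, 172.6]
tool_rot: [-3.14, -0.0, 1.368]
force: [0.0, 0.0, -4.6]
width: 30.5
gripper_force: 59.8
```

Emit:
{"api": "carry_out", "payload": {"deltas": [0, 0, 0, 0, 0, 0.03, 1, 0, 0, 0, 0, 0, 0.03, 1, 0, 0, 0, 0, 0, 0.02, 1, 0, 0, 0, 0, 0, 0.01, 1, 0, 0, 0, 0, 0, 0, 1, 0, 0, 0, 0, 0, 0, 1]}}

```text
clock: 16.77
eef_pos: [515.9, -53.9, 83.9]
tool_rot: [3.14, -0.0, 1.369]
force: [-0.2, 0.1, -5.2]
width: 30.0
gripper_force: 59.9
```

```bash
python3 -c "
from h import *
for i in range(4): go(*fx(0,0,47),78.6); im=ctrl.get_image('scene')[:,:,::-1]
t=ctrl.get_image('top')[:,:,::-1]
A=cv2.resize(im[220:330,190:320],None,fx=5,fy=5,interpolation=2)
cv2.imwrite('pics/p.png',cv2.convertScaleAbs(A,alpha=1.5))
np.set_printoptions(precision=0,suppress=True)
z=ctrl.read_state()['eef_pos'][2]+20.6
print(z,(proj('scene',[fx(0,y,z) for y in(-60,60)])-[190,220])*5,(proj('scene',[fx(x,y,64.8) for x in (-19.8,19.8) for y in(-50,-30,30,50)])-[190,220])*5)
"
```

```text
turn deg [ 0.07 -0.01 -0.18] shift mm now [-0.4 -0.4 36.9] after turn [-0.4 -0.4 36.9] F [-0.2  0.1 -5.2] t 16.77 w 30.0
turn deg [ 0.09 -0.01 -0.19] shift mm now [-0.3 -0.5 37.1] after turn [-0.3 -0.5 37.1] F [-0.5 -0.6 -6. ] t 16.82 w 30.4
turn deg [ 0.09 -0.01 -0.19] shift mm now [-0.3 -0.5 37.1] after turn [-0.3 -0.4 37.1] F [-0.2 -1.  -5.3] t 16.88 w 30.7
turn deg [ 0.08 -0.02 -0.19] shift mm now [-0.3 -0.4 37. ] after turn [-0.3 -0.3 37. ] F [-0.1  0.4 -4.4] t 16.93 w 30.3
104.43017546315966 [[186. 193.]
 [421.  57.]] [[192. 228.]
 [232. 205.]
 [345. 139.]
 [382. 117.]
 [249. 277.]
 [288. 253.]
 [403. 183.]
 [439. 161.]]
```

View pics/p.png

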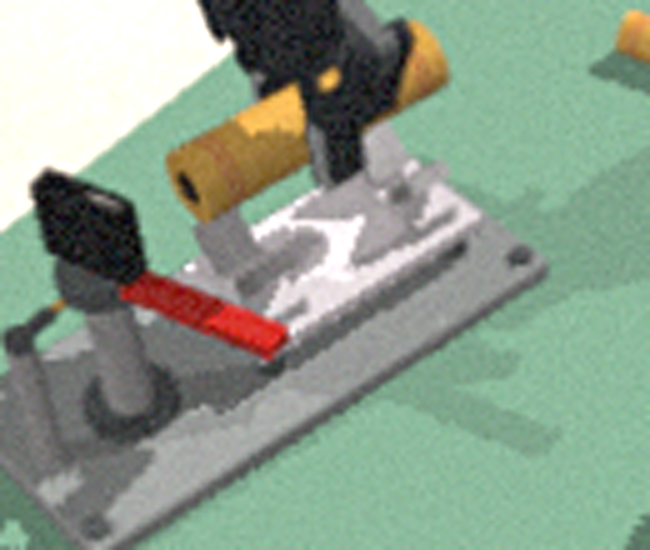

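The roller is held level over the V, with its near end hole at (188,187) close to the prediction of (186,193) and the keeper clear. Lowering to just above contact, then slowly.

Emit:
{"api": "carry_out", "payload": {"deltas": [0, 0, -0.1, -0.0003, -0.0004, 0.015, 1, 0, 0, 0, 0, 0, 0.01, 1, 0, 0, 0, 0, 0, 0.005, 1, 0, 0, 0, 0, 0, 0.002, 1, 0, 0, 0, 0, 0, 0, 1, 0, 0, 0, 0, 0, 0, 1]}}

```text
clock: 17.77
eef_pos: [515.0, -54.3, 51.5]
tool_rot: [3.141, -0.0, 1.37]
force: [-0.1, 0.6, -4.4]
width: 30.9
gripper_force: 59.9
```

Emit:
{"api": "carry_out", "payload": {"deltas": [0, 0, 0, 0, 0, 0.001, 1, 0, 0, 0, 0, 0, 0.001, 1, 0, 0, 0, 0, 0, 0.001, 1, 0, 0, 0, 0, 0, 0.001, 1, 0, 0, 0, 0, 0, 0, 1, 0, 0, 0, 0, 0, 0, 1]}}

```text
clock: 18.52
eef_pos: [515.4, -54.4, 47.5]
tool_rot: [3.14, 0.0, 1.37]
force: [1.4, -0.3, -3.4]
width: 30.2
gripper_force: 60.1
```

```bash
python3 -c "
from h import *
go(*fx(0,0,47),78.6)
s=ctrl.read_state();print(s['torque'],s['gripper_force'],s['eef_pos'],[FX@s['force'][:2],FY@s['force'][:2]])
"
```

```text
turn deg [ 0.07  0.01 -0.1 ] shift mm now [0.2 0.  0.5] after turn [0.2 0.  0.5] F [ 1.4 -0.3 -3.4] t 18.52 w 30.2
[-0.15237971 -0.26314015  0.05470731] 60.05297541618347 [515.35132676 -54.41051089  47.46650811] [np.float64(1.4114527760571967), np.float64(-0.03817253720727775)]
```

Emit:
{"api": "carry_out", "payload": {"deltas": [0, 0, 0, 0, 0, 0.001, 1, 0, 0, 0, 0, 0, 0.001, 1, 0, 0, 0, 0, 0, 0, 1, 0, 0, 0, 0, 0, 0, 1]}}

```text
clock: 19.02
eef_pos: [515.3, -54.4, 45.6]
tool_rot: [3.14, -0.0, 1.37]
force: [1.6, 0.2, 4.4]
width: 30.4
gripper_force: 60.5
```

```bash
python3 -c "
from h import *
go(*fx(0,0,47),78.6)
s=ctrl.read_state();print(s['torque'],s['gripper_force'],s['eef_pos'],[FX@s['force'][:2],FY@s['force'][:2]])
"
```

```text
turn deg [ 0.07 -0.   -0.1 ] shift mm now [ 0.2  0.  -1.4] after turn [ 0.2  0.  -1.4] F [1.6 0.2 4.4] t 19.02 w 30.4
[-0.10086779 -0.24355335  0.16047368] 60.543535351753235 [515.3284408  -54.41866089  45.62279582] [np.float64(1.534854825920912), np.float64(0.4739205654108212)]
```

Emit:
{"api": "carry_out", "payload": {"deltas": [0, 0, 0, 0, 0.0002, 0.001, 1, 0, 0, 0, 0, 0, 0.001, 1, 0, 0, 0, 0, 0, 0.001, 1, 0, 0, 0, 0, 0, 0.001, 1, 0, 0, 0, 0, 0, 0.001, 1, 0, 0, 0, 0, 0, 0.001, 1, 0, 0, 0, 0, 0, 0, 1, 0, 0, 0, 0, 0, 0, 1]}}

```text
clock: 20.02
eef_pos: [515.4, -54.4, 40.0]
tool_rot: [3.14, -0.0, 1.37]
force: [-0.0, 0.3, 10.3]
width: 30.5
gripper_force: 61.0
```

```bash
python3 -c "
from h import *
go(*fx(0,0,47),78.6)
s=ctrl.read_state();print(s['torque'],s['gripper_force'],s['eef_pos'],[FX@s['force'][:2],FY@s['force'][:2]])
"
```

```text
turn deg [ 0.06 -0.02 -0.09] shift mm now [ 0.2 -0.  -7. ] after turn [ 0.2 -0.  -7. ] F [-0.   0.3 10.3] t 20.02 w 30.5
[-0.10943294  0.01779292  0.21536282] 60.9981894493103 [515.39025032 -54.44354771  40.00440835] [np.float64(-0.09206097912750097), np.float64(0.3170432105017989)]
```

Emit:
{"api": "carry_out", "payload": {"deltas": [0, 0, 0, 0, 0, 0.001, 1, 0, 0, 0, 0, 0, 0.001, 1, 0, 0, 0, 0, 0, 0, 1, 0, 0, 0, 0, 0, 0, 1, 0, 0, 0, 0, 0, 0, 1]}}

```text
clock: 20.65
eef_pos: [515.4, -54.4, 38.2]
tool_rot: [3.14, -0.0, 1.37]
force: [-0.3, 0.8, 12.3]
width: 30.5
gripper_force: 61.1
```

```bash
python3 -c "
from h import *
go(*fx(0,0,47),78.6)
im=ctrl.get_image('scene')[:,:,::-1]
cv2.imwrite('pics/q.png',cv2.convertScaleAbs(cv2.resize(im[220:330,190:320],None,fx=5,fy=5,interpolation=2),alpha=1.5))
s=ctrl.read_state();print(s['torque'],s['gripper_force'],s['eef_pos'],[FX@s['force'][:2],FY@s['force'][:2]])
np.set_printoptions(precision=0,suppress=True)
print((proj('scene',[fx(0,y,z) for z in(59.6,67.6) for y in(-60,60)])-[190,220])*5)
"
```

```text
turn deg [ 0.07 -0.02 -0.09] shift mm now [ 0.2 -0.1 -8.8] after turn [ 0.2 -0.1 -8.8] F [-0.3  0.8 12.3] t 20.65 w 30.5
[-0.06053366  0.09222866  0.27154581] 61.13353729248047 [515.40198022 -54.41513999  38.18433175] [np.float64(-0.5286796637481619), np.float64(-0.8147478307680655)]
[[202. 273.]
 [429. 137.]
 [199. 259.]
 [428. 123.]]
```

View pics/q.png

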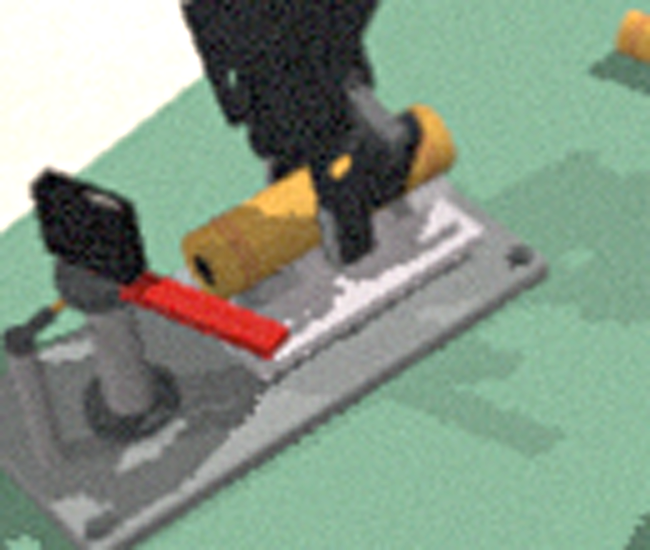

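The roller sits in the V, end hole at (204,269) against a prediction of (202,273) for 8 mm sunk, with keeper and fingers clear. I'll add a slight press for margin and then hand in.

Emit:
{"api": "carry_out", "payload": {"deltas": [0, 0, 0, 0, 0, 0.001, 1, 0, 0, 0, 0, 0, 0, 1, 0, 0, 0, 0, 0, 0, 1, 0, 0, 0, 0, 0, 0, 1, 0, 0, 0, 0, 0, 0, 1]}}

```text
clock: 21.32
eef_pos: [515.5, -54.5, 37.3]
tool_rot: [3.14, -0.0, 1.37]
force: [-0.3, -0.2, 12.7]
width: 30.5
gripper_force: 61.2
```

```bash
python3 -c "
from h import *
go(*fx(0,0,47),78.6)
print(ctrl.finish_job())
"
```

```text
turn deg [ 0.08 -0.02 -0.08] shift mm now [ 0.2 -0.1 -9.7] after turn [ 0.2 -0.1 -9.7] F [-0.3 -0.2 12.7] t 21.32 w 30.5
the job is handed in; nothing more can be done
None
```

I handed the job in at 21.3 s with the keeper clicked over and the brass roller gripped in the V and pressed down with about 13 N, sinking the cradle an estimated 8–9 of its 10 mm; the hand-in returned no verdict.

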